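# Press a plug home with bench-mounted locking pliers and release them

## Task

Use the locking pliers on their bench stand to press the brass plug fully home in its holder: push the splayed handle in, gently, until it snaps over centre and the pliers stay locked on the plug by themselves; do not bear on the handle once it has snapped, and take the hand off it for a second. Then free the pliers by pushing in the release lever at the tail of the fixed handle (do not pry the handle), so that the jaw springs open and the plug is left seated, and leave everything else on the desk where it is.

Things in the scene. Friction and masses are not known exactly. Their poses are not given: they have to be found in the camera images.
- pliers: stand and fixed half of the pliers, bolted down. Origin on the desk under the vertical pivot; x runs along the pliers to the jaws. Flat, mid-plane 58 mm up, on a steel plate 215x85x12 mm (x -132..82, y -43..43). Fixed handle: steel bar 18 mm high from the pivot to x -131, y 0..16. Nothing is above 77 mm. Moving handle and plug holder are on the -y side, moving jaw and release lever on the +y side
- moving_handle: handle and jaw in one, a steel bar on the pivot (its origin, 58 mm up); rubber grip 16 mm wide, 18 mm high, 57 to 127 mm from the pivot. Starts splayed 0.83 rad to -y from the fixed handle; push it towards the fixed handle (clockwise from above). The toggle is set differently each time: it locks anywhere 0.2 to 0.38 rad from the fixed handle, to be felt. Short of that it springs back
- handle_grip (a point): the place to push: on the handle's centre line, 105 mm from the pivot, half-way up the grip. Resistance rises to 9 to 15 N (up to 24 N to restart it where it stood still), falls to a few N and is gone once dead centre is passed: the handle snaps by itself some 5 mm on to a hard stop, away from what pushed it. Over 35 N, or over 12 N against the stop, does damage; nearer the pivot takes more force
- release_lever: steel blade 58 mm long, 5 mm thick, 14 mm high, on edge, 58 mm up. Origin at its vertical hinge, near x -95, y 26 mm (up to 9 off) of the pliers. At rest it leans out to +y by 0.6 rad from the fixed handle's tail; pushed to -y (anticlockwise) it turns up to 0.5 rad to a hard stop and springs back. Freeing locked pliers takes 3 to 10 N at its pad, about two thirds of the way. Over 30 N does damage
- lever_pad (a point): point in the release lever's blade 48 mm from its hinge, mid-thickness, half-way up; the place to push
- jaw_pad (a point): centre of the face of the round sprung pad (17 mm wide) on the end of the moving jaw. In the pliers' frame it moves along -y to close; y about -13 mm when locked on the seated plug, y above 0 when open
- plug_face (a point): centre of the outer face of the plug's head (17 mm wide, 3 mm thick). The jaw pushes the plug along -y of the pliers' frame into its aluminium holder (x 39..71, y -46..-16 mm); fully home its head lies on the holder and this point is at y = -13 mm; it starts 5 to 7 mm short and stays where it is pushed
- cup_near: white specimen cup 73 mm wide, 41 mm high, near the release lever; a bystander
- slide_frame: white slide frame 105x60x8 mm lying past the pliers' tail; a bystander
- tweezers: steel tweezers 124 mm long, 9 mm high; a bystander
- cup_far: another white specimen cup, 73 mm wide, 42 mm high; a bystander
- mouse: computer mouse 115x61x36 mm; a bystander
- tape_roll: roll of tape 100 mm wide, 24 mm high; a bystander
- wipes_box: carton of wipes 115x115x100 mm; a bystander

How it is judged (in metres and radians):
On the way, in this order (a step that is already met when the one before it is completed fails the run):
1. the plug is fully home and the pliers stay locked on it with the robot off them (y of plug_face in the frame of pliers below -0.0122 m and y of jaw_pad in the frame of pliers below -0.0112 m and contact force between each of the fingers, the arm and pliers below 0.3 N), for 0.5 s.
2. the release lever is pushed, without touching the handle, while the jaw is still locked (distance of lever_pad from where it was at the start of the episode above 0.004 m and y of jaw_pad in the frame of pliers below -0.0112 m and contact force between each of the fingers, the arm and moving_handle below 0.3 N), for 0.02 s.
3. the jaw springs open (begins to leave the plug) with the lever pushed and the handle untouched (distance of lever_pad from where it was at the start of the episode above 0.004 m and y of jaw_pad in the frame of pliers above -0.0095 m and contact force between each of the fingers, the arm and moving_handle below 0.3 N), for 0.02 s.
At the end, for the whole second after the job is handed in: the plug's face is within 0.8 mm of fully home, the moving jaw is at least 8 mm off the seated plug, the release lever is back within 2 mm of rest, the handle is still, and the robot touches no part of the pliers (y of plug_face in the frame of pliers below -0.0122 m and y of jaw_pad in the frame of pliers above -0.005 m and distance of lever_pad from where it was at the start of the episode below 0.002 m and linear speed of moving_handle below 0.02 m/s and contact force between each of the fingers, the arm and pliers below 0.3 N).
It fails at once if the handle is pushed on against its stop with more than 12 N once it has snapped over (contact force between any of the fingers, the arm and moving_handle above 12 N and y of handle_grip in the frame of release_lever above -0.059 m).
It fails at once if the moving handle is loaded with more than 35 N (contact force between any of the fingers, the arm and moving_handle above 35 N).
It fails at once if the release lever is loaded with more than 30 N (contact force between any of the fingers, the arm and release_lever above 30 N).
It fails at once if a bystander is moved by more than 30 mm (distance of any of cup_near, slide_frame, tweezers, cup_far, mouse, tape_roll, wipes_box from where it was at the start of the episode above 0.03 m).
It also fails if it takes over 72 s, if anything falls off the work surface, if the arm or the gripper's body presses on something with over 40 N, if the wrist force passes 120 N, or if a joint passes its speed limit or range.

## Robot

A 6-joint arm with a two-finger parallel gripper is mounted at the origin on a cart in front of the work surface, level with it; the furniture and walls round the work are solid. World frame = base frame: x ahead of the robot, y to its left, z up, the work surface at z = 0. Lengths are in mm, angles in rad, forces in N, time in s.
With the tool pointing down it reaches from about 250 to 725 mm from the base axis. Payload 9.7 kg.
Tool frame: the origin (TCP) lies midway between the tips of the shut fingers; the grasp point (between the pads) lies 19 mm behind it (robot.grip_depth is the distance from the TCP to the grasp point, in mm); z points along the fingers, y is the line along which they close (so a half turn about z gives the same grasp; the last joint's range is limited). The gripper opens to 85 mm and grips with 20 to 120 N. Pads are 22 mm wide; open, the fingers measure 114 mm over their backs; the gripper's body (76 mm by 85 mm) begins 54 mm behind the grasp point. The pads swing forward as they close: fully open they stand 13 mm farther back than shut.
Start: joints at [-1.257, 0.087, 0.176, 1.66, 0, 1.571], TCP at [169.769, -523.14, 194.384] pointing down, gripper open.
Joint ranges: [-3.13, 3.13], [-0.85, 1.81], [-1.15, 1.24], [-2.2, 2.28], [-1.44, 1.52], [-3.14, 3.14]. Speed limits (rad/s): [2.22, 2.22, 2.57, 3.14, 3.14, 3.14].

## Interface

Orientations are given as a rotation vector (axis times angle).
In Python, from station import robot gives the robot as it stands. The module is installed in compiled form; this text tells all that it offers.
- The arm moves only by the tool step_arm, never from a script. Its argument "series" is a list of rows, each a list of 2 entries, a list of its own where there are three numbers: the shift along the world's x, y, z in units of 30 mm (1.0 is 30 mm), then the turn, a rotation vector about the world's x, y, z in units of 6 degrees (1.0 is 6 degrees). In form: [[[tx, ty, tz], [rx, ry, rz]], ...]. A call has 1 to 20 rows; each row is the pose to reach, as a shift and turn from the pose commanded when the call began; what a row does not reach only later rows make up. A row lasts 1/12 s, in which the tool goes at most 41.7 mm and 7.16 degrees, less where a joint would pass 70% of its speed; a pose out of reach is approached as far as the arm can. A call with a gripper value outside its range is refused whole. "hand" is the closure in counts, from 0 (fully open) to 255 (shut), set as the call begins (left out, the last holds). The fingers move at their own pace and stop on an object; "grip_force" is the grip in N (left out, the last holds). Time passes only in rows, so rows that repeat a pose let the fingers close. It gives the time, the measured TCP pose, the force, the opening and the grip force at its end, in the units of the state.
- robot.read_state(): the state, without advancing time (a new reading comes with each control period).
- robot.get_image(name): name is "scene" or "top" or "wrist"; returns a dict with "img" (480x640x3 uint8, blue, green, red), "z_map" (480x640 float32, mm along the optical axis (not along the pixel's ray), 0 where there is no reading), "camera_matrix" (3x3 intrinsics, pixels), "dist" ([k1, k2, p1, p2, k3] as OpenCV has them; the pictures are not rectified), "rvec" (rotation vector, rad) and "tvec" (3), from world to camera coordinates, as OpenCV has them; the wrist camera has in their place "tool_from_camera" (4x4, takes a point from camera to tool coordinates, whose origin is the TCP and whose axes are the flange's). Camera axes: x right, y down, z forward; pixel columns grow to the right and rows downward; lengths in mm; the calibration is good to about 2 mm. A picture is of the moment at which its call begins: read the wrist's pose just before it.
- robot.job_done(): hands the job in; it is judged then, once.
Trained networks look in the newest picture that a camera, given by its name, has taken for a name from the list of things; names that differ only in an ending like _2 or _b are one class to them, and where a whole thing is asked for, a point or a joint stands for the part that bears it (a point fixed in the world has none). Each returns a list of dicts, best first, with "confidence" (0 to 1); they miss things now and then, are a little off and sometimes report something else, mostly with a low value. They report only what shows in the picture. A call takes as long as a camera call.
- robot.cut_out(camera, thing): "mask" (480x640 bool, what is visible of it) and "bbox" ([left, top, right, bottom] in pixels, round what is visible of it).
- robot.spot_point(camera, thing): "xy" ([column, row] in pixels: a listed point, or the origin of a listed thing).
The state is a dict: "time": time; "q": joint angles; "dq": joint speeds; "joint_torque": joint torques, N m; "tool_pos": TCP position; "eef_rot": TCP orientation; "contact_force": force on the tool from outside, world axes, zero at the start; "torque": the same for the moment, N m; "gripper_width": opening from 0.0 (shut) to 1.0 (fully open); "grip_force": force on a finger pad.
Only numpy, scipy, OpenCV 4.12 (cv2) and the standard library are available. Lean on these libraries where they do the work, as an engineer would, in place of code of your own. Each camera call takes 0.05 s, during which the arm holds its last target. There are 200 camera calls.

## Working session

There is one attempt and no reset: what is moved stays moved. The work goes in short steps, Python scripts to look and compute and a tool call to move; the robot and the scene stay as the last step left them, time stands still between calls to the robot, and variables do not carry over. Pictures are saved under pics/ and viewed, at most 10 in all, crops included, and the job is handed in when it is done.

Besides the shell and the picture viewer there is one more tool, called after "Emit:" by a JSON object that holds its "name" and its "arguments", one argument or row to a line. step_arm: Moves the arm, as the interface text tells. Its arguments: {"type":"object","properties":{"series":{"type":"array","items":{"type":"array"}},"hand":{"type":"number"},"grip_force":{"type":"number"}},"required":["series"]}

```bash
mkdir -p pics
cat > h.py <<'E'
from station import robot
import numpy as np, cv2
from scipy.spatial.transform import Rotation as R
def cam(name):
    st=robot.read_state(); c=robot.get_image(name)
    if 'tool_from_camera' in c:
        T=np.eye(4); T[:3,:3]=R.from_rotvec(st['eef_rot']).as_matrix(); T[:3,3]=st['tool_pos']
        c['wc']=T@np.array(c['tool_from_camera'])
    else:
        T=np.eye(4); T[:3,:3]=cv2.Rodrigues(np.array(c['rvec'],float))[0]; T[:3,3]=np.ravel(c['tvec'])
        c['wc']=np.linalg.inv(T)
    return c
def ray(c,xy):
    u=cv2.undistortPoints(np.array(xy,float).reshape(-1,1,2),np.array(c['camera_matrix']),np.array(c['dist'])).reshape(-1,2)
    return np.c_[u,np.ones(len(u))]
def on_plane(c,xy,z):
    d=ray(c,xy)@c['wc'][:3,:3].T; o=c['wc'][:3,3]
    return o+d*((z-o[2])/d[:,2])[:,None]
def by_depth(c,xy):
    xy=np.array(xy,float).reshape(-1,2); i=np.round(xy).astype(int)
    z=c['z_map'][i[:,1].clip(0,479),i[:,0].clip(0,639)]
    return (ray(c,xy)*z[:,None])@c['wc'][:3,:3].T+c['wc'][:3,3]
E
python3 - <<'E'
from h import *
np.set_printoptions(precision=1,suppress=True)
print(robot.read_state())
for n in ['top','scene']:
    c=cam(n); cv2.imwrite(f'pics/{n}.png',c['img']); print(n,c['wc'][:3,3])
    for t,z in [('pliers',0),('moving_handle',58),('handle_grip',58),('release_lever',58),('lever_pad',58),('jaw_pad',58),('plug_face',58),('cup_near',0),('cup_far',0),('wipes_box',0),('mouse',0),('tape_roll',0),('slide_frame',0),('tweezers',0)]:
        r=robot.spot_point(n,t)
        if r: print(t,round(r[0]['confidence'],2),np.array(r[0]['xy']),on_plane(c,[r[0]['xy']],z)[0],by_depth(c,[r[0]['xy']])[0])
E
```

```text
{'time': 0.0, 'q': array([-1.3,  0.1,  0.2,  1.7,  0. ,  1.6]), 'dq': array([ 0., -0.,  0.,  0., -0.,  0.]), 'joint_torque': array([ -0. , -52. ,  46.5,   0. ,  -0. ,  -0. ]), 'tool_pos': array([ 169.7, -522.9,  193.7]), 'eef_rot': array([-3.1, -0.5,  0. ]), 'contact_force': array([0.1, 0.4, 0.9]), 'torque': array([0., 0., 0.]), 'grip_force': 0.0, 'gripper_width': 1.001927727123348}
top [ 437.9 -130.2 1438.4]
pliers 0.82 [350.9 232.8] [ 568.5 -196.     0. ] [ 562.3 -192.9   68.1]
moving_handle 0.4 [403.3 280.2] [ 427.5 -343.1   58. ] [ 427.2 -351.1    6.4]
handle_grip 0.58 [386.4 234.9] [ 557.5 -295.7   58. ] [ 556.9 -294.8   64.8]
release_lever 0.61 [367.  263.2] [ 475.7 -239.5   58. ] [ 475.5 -238.9   66. ]
lever_pad 0.54 [367.3 276.9] [ 436.5 -240.3   58. ] [ 436.4 -245.3   -4.9]
plug_face 0.72 [353.7 229.6] [ 572.6 -201.5   58. ] [ 570.8 -200.6   75.7]
cup_near 0.81 [327.4 275.4] [ 440.3 -125.8    0. ] [ 440.3 -125.8    1.1]
cup_far 0.85 [483.5 298.6] [ 373.6 -589.5    0. ] [ 373.8 -588.4    3.6]
wipes_box 0.88 [265.  181.4] [725.2  65.6   0. ] [714.6  58.4  52.8]
mouse 0.8 [224.
[... 546 characters left out ...]
347.3 262.3] [ 463.5 -233.3   58. ] [ 554.4 -208.1   14. ]
lever_pad 0.48 [350.3 266.6] [ 437.  -250.8   58. ] [ 488.  -237.    32.8]
jaw_pad 0.37 [350.2 258.8] [ 492.  -234.5   58. ] [ 475.7 -238.9   65.7]
plug_face 0.28 [287.9 237.5] [583.2  17.6  58. ] [664.9  52.2  21.7]
cup_near 0.67 [311.4 275.1] [ 448.1 -120.2    0. ] [ 420.1 -130.4   14.9]
cup_far 0.9 [456.  314.5] [ 362.8 -583.9    0. ] [ 345.6 -584.3    9.7]
wipes_box 0.85 [287.1 237.4] [713.4  76.    0. ] [656.9  51.9  25.2]
mouse 0.59 [247.8 237.8] [655.  212.4   0. ] [407.8  81.5 114.2]
slide_frame 0.88 [383.  294.6] [ 403.6 -364.8    0. ] [ 393.8 -366.6    5.4]
tweezers 0.61 [248.  239.6] [639.4 203.6   0. ] [410.5  82.5 106.8]
```

View pics/top.png

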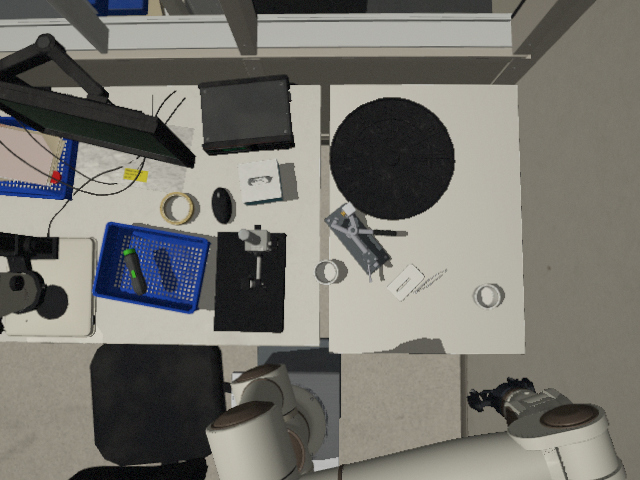

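View pics/scene.png

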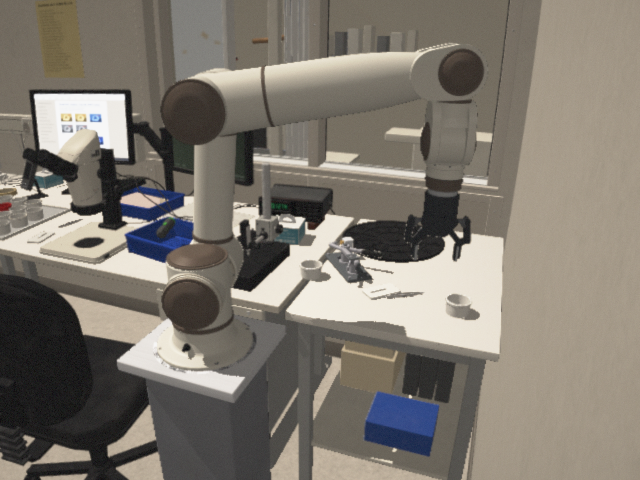

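The top view shows the pliers at about (355,240), with the handle splayed right to (403,233) and the lever tail near (372,275). The estimates agree with a pliers yaw of about 0.65 rad and the pivot near (568,-196). I'll move above for a close look, shutting the fingers on the way.

Emit:
{"name": "step_arm", "arguments": {
  "series": [
    [[1, 0.8, 0.5], [0, 0, 0]],
    [[2.2, 1.8, 1], [0, 0, 0]],
    [[3.3, 2.7, 1.5], [0, 0, 0]],
    [[4.4, 3.6, 2], [0, 0, 0]],
    [[5.5, 4.5, 2.4], [0, 0, 0]],
    [[6.6, 5.4, 2.8], [0, 0, 0]],
    [[7.6, 6.3, 3.2], [0, 0, 0]],
    [[8.6, 7.2, 3.5], [0, 0, 0]],
    [[9.5, 8, 3.5], [0, 0, 0]],
    [[10.3, 8.6, 3.5], [0, 0, 0]],
    [[10.5, 8.8, 3.5], [0, 0, 0]],
    [[10.5, 8.8, 3.5], [0, 0, 0]],
    [[10.5, 8.8, 3.5], [0, 0, 0]],
    [[10.5, 8.8, 3.5], [0, 0, 0]]
  ],
  "hand": 255,
  "grip_force": 40
}}

```text
time: 2.67
tool_pos: [484.0, -259.8, 299.4]
eef_rot: [3.103, 0.49, -0.001]
contact_force: [-0.6, 0.6, 1.5]
gripper_width: 0.002
grip_force: 0.0
```

```bash
cat > look.py <<'E'
from h import *
import sys
np.set_printoptions(precision=1,suppress=True)
s=robot.read_state(); print(s['time'],s['tool_pos'],s['contact_force'],R.from_rotvec(s['eef_rot']).as_matrix().round(2).tolist())
c=cam('wrist'); cv2.imwrite(f'pics/{sys.argv[1]}.png',c['img']); print(c['wc'])
for t,z in [('pliers',0),('moving_handle',58),('handle_grip',58),('release_lever',58),('lever_pad',58),('jaw_pad',58),('plug_face',58),('cup_near',0),('slide_frame',0)]:
    for r in robot.spot_point('wrist',t)[:1]: print(t,round(r['confidence'],2),np.array(r['xy']),on_plane(c,[r['xy']],z)[0],by_depth(c,[r['xy']])[0])
E
python3 look.py w1
```

```text
2.6667 [ 484.  -259.8  299.4] [-0.6  0.6  1.5] [[0.95, 0.31, -0.0], [0.31, -0.95, -0.0], [-0.0, 0.0, -1.0]]
[[   0.3   -0.9   -0.3  564. ]
 [  -1.    -0.3   -0.1 -233.6]
 [  -0.     0.3   -0.9  478.6]
 [   0.     0.     0.     1. ]]
pliers 0.84 [293.4 108.6] [ 566.9 -194.3    0. ] [ 566.4 -200.4   74.6]
moving_handle 0.64 [288.2 104.5] [ 569.  -192.3   58. ] [ 568.8 -194.1   76.3]
handle_grip 0.73 [302.1 227. ] [ 436.8 -248.9   58. ] [ 419.2 -251.    -0.2]
release_lever 0.71 [295.  106.6] [ 569.1 -200.2   58. ] [ 569.  -201.3   72.8]
lever_pad 0.44 [300.2 226.4] [ 436.8 -246.4   58. ] [ 438.5 -246.3   63.6]
jaw_pad 0.57 [261.9  57.5] [ 607.2 -151.1   58. ] [ 612.  -142.    11.5]
plug_face 0.66 [274.7  53.7] [ 615.  -163.3   58. ] [ 620.7 -155.5   11. ]
cup_near 0.79 [216.3 178.4] [ 449.4 -120.     0. ] [ 450.  -120.7    2.9]
slide_frame 0.71 [374.4 247.5] [ 421.9 -358.9    0. ] [ 421.5 -359.2   -1.2]
```

View pics/w1.png

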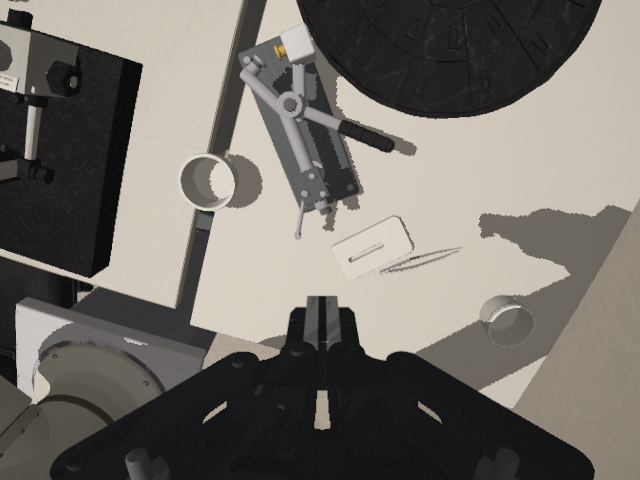

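The close view is clear: pivot at (291,104), rubber grip from (342,127) to (393,147), lever hinge near (304,201) with its tip at (298,237). The cup is at (207,182).

Run:
```python
from h import *
np.set_printoptions(precision=1,suppress=True)
c=cam('wrist')
P={'pivot':(291,104,76),'grip_in':(342,127,67),'grip_out':(393,146,67),'tailbar':(310,170,67),'hinge':(304,200,65),'padtip':(298,236,65),'midlever':(301,218,65)}
W={}
for k,(u,v,z) in P.items():
    W[k]=on_plane(c,[(u,v)],z)[0]; print(k,W[k],by_depth(c,[(u,v)])[0])
p=W['pivot'][:2]
for k in W:
    d=W[k][:2]-p; print(k,np.hypot(*d),np.degrees(np.arctan2(d[1],d[0])))
# depth-based grip points
m=np.mgrid[330:405,115:160].reshape(2,-1).T
q=by_depth(c,m); s=(q[:,2]>60)&(q[:,2]<72); q=q[s]
d=q[:,:2]-p; r=np.hypot(*d.T); 
for a in range(40,140,10):
    t=d[(r>a)&(r<a+10)]
    if len(t): print(a,len(t),t.mean(0)+p,np.degrees(np.arctan2(*t.mean(0)[::-1])))
m=np.mgrid[285:320,190:245].reshape(2,-1).T
q=by_depth(c,m); s=(q[:,2]>58)&(q[:,2]<72); 
L=c['img'].copy()
for y in range(190,245,4):
    t=s&(m[:,1]==y); print(y,m[t,0].tolist()[:20], q[t].mean(0) if t.any() else '')
# fixed bar
m=np.mgrid[285:330,120:185].reshape(2,-1).T; q=by_depth(c,m); s=(q[:,2]>62)&(q[:,2]<72); q=q[s][:,:2]; mu=q.mean(0)
w=np.linalg.svd(q-mu,full_matrices=False)[2][0]; print('bar',mu,np.degrees(np.arctan2(w[1],w[0])))
print(robot.read_state()['time'])
```

```text
pivot [ 570.8 -196.2   76. ] [ 570.8 -196.1   74.7]
grip_in [ 565.1 -256.4   67. ] [ 565.1 -256.5   65.4]
grip_out [ 563.5 -318.    67. ] [ 563.5 -318.3   65.5]
tailbar [ 508.6 -236.7   67. ] [ 509.1 -236.7   71. ]
hinge [ 472.3 -240.5   65. ] [ 474.2 -240.4   73.6]
padtip [ 427.  -246.7   65. ] [ 426.9 -246.7   64.5]
midlever [ 450.1 -243.6   65. ] [ 450.1 -243.6   65.3]
pivot 0.0 0.0
grip_in 60.44990282674558 -95.46898850918973
grip_out 122.00500612057479 -93.42209874769932
tailbar 74.3010524071512 -146.93458111059252
hinge 108.02567827661066 -155.77096849523048
padtip 152.39728030778085 -160.65128779982678
midlever 129.7333103037677 -158.585699068231
40 46 [ 567.5 -243.4] -94.00747939701483
50 103 [ 565.8 -250.9] -95.29380691618167
60 129 [ 565.  -260.9] -95.19034849229108
70 122 [ 564.5 -271. ] -94.86203287480328
80 122 [ 563.9 -280.8] -94.70625339503201
90 126 [ 563.1 -290.8] -94.68061024394892
100 117 [ 562.6 -300.9] -94.50639546282021
110 122 [ 561.9 -310.6] -94.47246672299872
120 38 [ 561.3 -318. ] -94.47293812746939
190 [298, 303, 304, 310, 312, 313, 316, 317, 318] [ 487.2 -243.7   71.4]
194 [299, 300, 308, 313, 314, 315, 317, 318, 319] [ 483.2 -246.6   71.3]
198 [302, 303, 304, 308, 309, 314, 315, 318] [ 477.9 -245.4   71.5]
202 [301, 302, 310, 317, 318, 319] [ 472.9 -249.3   66.4]
206 [301, 302, 303, 304, 305, 307, 314, 315, 316, 317, 318, 319] [ 467.8 -249.5   66.2]
210 [300, 301, 302, 303, 317, 318, 319] [ 462.3 -249.3   65. ]
214 [299, 300, 301, 302, 303] [ 454.5 -242.2   63.7]
218 [299, 300, 301, 302] [ 449.8 -243.    64.7]
222 [298, 299, 300, 301] [ 444.6 -243.3   64.7]
226 [297, 298, 299, 300, 301] [ 439.1 -244.2   63.2]
230 [297, 298, 299, 300] [ 434.2 -245.1   63.8]
234 [295, 296, 297, 298, 299] [ 428.4 -244.8   62.7]
238 [294, 295, 296, 297, 298, 299, 300] [ 423.9 -246.3   64.3]
242 [] 
bar [ 528.5 -221. ] -151.88341387572163
3.2167
```

Run:
```python
from h import *
np.set_printoptions(precision=1,suppress=True)
c=cam('wrist')
print(by_depth(c,[(400,60),(460,60),(380,85),(430,100),(520,80),(345,40)]))
s=robot.read_state(); print(s['q'].round(2), s['tool_pos'])
```

```text
[[ 658.7 -298.6   25.7]
 [ 681.3 -365.    29.6]
 [ 625.6 -286.3   22.7]
 [ 629.1 -350.    23.2]
 [ 687.4 -446.    24.2]
 [ 658.9 -230.5   24.7]]
[-0.5  0.2  0.5  1.9 -0.   2.3] [ 484.7 -259.2  299.4]
```

Emit:
{"name": "step_arm", "arguments": {
  "series": [
    [[1, -0.4, -0.5], [0, 0, -1]],
    [[2, -0.9, -1], [0, 0, -2]],
    [[3, -1.3, -2], [0, 0, -3]],
    [[3.6, -1.6, -3], [0, 0, -3.6]],
    [[3.7, -1.6, -4.2], [0, 0, -3.6]],
    [[3.7, -1.6, -5.2], [0, 0, -3.6]],
    [[3.7, -1.6, -5.5], [0, 0, -3.6]],
    [[3.7, -1.6, -5.5], [0, 0, -3.6]],
    [[3.7, -1.6, -5.5], [0, 0, -3.6]]
  ]
}}

```text
time: 4.02
tool_pos: [595.8, -307.2, 136.0]
eef_rot: [3.14, -0.099, 0.001]
contact_force: [-0.1, -0.1, 1.0]
gripper_width: 0.001
grip_force: 0.0
```

Emit:
{"name": "step_arm", "arguments": {
  "series": [
    [[0, 0, -1.2], [0, 0, 0]],
    [[0, 0, -2.2], [0, 0, 0]],
    [[0, 0, -2.93], [0, 0, 0]],
    [[0, 0, -2.93], [0, 0, 0]],
    [[-0.2, 0, -2.93], [0, 0, 0]],
    [[-0.3, 0, -2.93], [0, 0, 0]],
    [[-0.3, 0, -2.93], [0, 0, 0]]
  ]
}}

```text
time: 4.6
tool_pos: [587.5, -308.0, 50.1]
eef_rot: [3.138, -0.1, 0.006]
contact_force: [-0.6, -1.1, -0.7]
gripper_width: 0.0
grip_force: 0.0
```

```bash
cat > path.py <<'E'
from h import *
np.set_printoptions(precision=2,suppress=True)
s=robot.read_state(); print(s['time'],s['tool_pos'],s['contact_force'])
piv=np.array([569,-196.])
def tool(phi,r=107,off=19):
    return piv+r*np.array([np.cos(phi),np.sin(phi)])+off*np.array([-np.sin(phi),np.cos(phi)])
ph0=np.radians(-93.6)
for th in np.r_[0.83:0.2:-0.03]:
    ph=ph0-(0.83-th); t=tool(ph); print(round(th,2),t,(t-s['tool_pos'][:2])/30, np.degrees(ph-ph0)/6)
E
python3 path.py
```

```text
4.6 [ 587.51 -307.99   50.14] [-0.56 -1.1  -0.7 ]
0.83 [ 581.24 -303.98] [-0.21  0.13] 0.0
0.8 [ 578.  -304.3] [-0.32  0.12] -0.28647889756541184
0.77 [ 574.75 -304.52] [-0.43  0.12] -0.5729577951308237
0.74 [ 571.49 -304.65] [-0.53  0.11] -0.8594366926962356
0.71 [ 568.23 -304.67] [-0.64  0.11] -1.1459155902616474
0.68 [ 564.97 -304.6 ] [-0.75  0.11] -1.4323944878270594
0.65 [ 561.71 -304.43] [-0.86  0.12] -1.7188733853924711
0.62 [ 558.47 -304.16] [-0.97  0.13] -2.005352282957883
0.59 [ 555.23 -303.8 ] [-1.08  0.14] -2.2918311805232947
0.56 [ 552.   -303.34] [-1.18  0.16] -2.5783100780887067
0.53 [ 548.79 -302.78] [-1.29  0.17] -2.8647889756541187
0.5 [ 545.59 -302.12] [-1.4  0.2] -3.1512678732195307
0.47 [ 542.42 -301.37] [-1.5   0.22] -3.4377467707849423
0.44 [ 539.27 -300.53] [-1.61  0.25] -3.7242256683503547
0.41 [ 536.15 -299.59] [-1.71  0.28] -4.010704565915768
0.38 [ 533.06 -298.56] [-1.81  0.31] -4.297183463481178
0.35 [ 530.   -297.43] [-1.92  0.35] -4.583662361046588
0.32 [ 526.97 -296.22] [-2.02  0.39] -4.870141258612002
0.29 [ 523.98 -294.91] [-2.12  0.44] -5.156620156177415
0.26 [ 521.04 -293.52] [-2.22  0.48] -5.443099053742826
0.23 [ 518.13 -292.03] [-2.31  0.53] -5.729577951308236
```

Emit:
{"name": "step_arm", "arguments": {
  "series": [
    [[-0.1, 0.1, 0], [0, 0, 0]],
    [[-0.2, 0.12, 0], [0, 0, 0]],
    [[-0.3, 0.12, 0], [0, 0, -0.3]],
    [[-0.42, 0.12, 0], [0, 0, -0.6]],
    [[-0.53, 0.11, 0], [0, 0, -0.9]]
  ]
}}

```text
time: 5.02
tool_pos: [570.7, -303.7, 47.2]
eef_rot: [3.131, -0.249, 0.001]
contact_force: [1.2, 0.3, -0.6]
gripper_width: 0.001
grip_force: 0.0
```

Emit:
{"name": "step_arm", "arguments": {
  "series": [
    [[-0.11, 0, 0], [0, 0, -0.3]],
    [[-0.22, 0, 0], [0, 0, -0.6]],
    [[-0.33, 0.01, 0], [0, 0, -0.9]]
  ]
}}

```text
time: 5.27
tool_pos: [560.8, -303.5, 47.2]
eef_rot: [3.116, -0.397, 0.001]
contact_force: [0.5, -0.2, -0.1]
gripper_width: -0.0
grip_force: 0.0
```

```bash
python3 look.py w2 | head -8
```

```text
5.2667 [ 560.8 -303.5   47.2] [ 0.5 -0.2 -0.1] [[0.97, -0.25, 0.0], [-0.25, -0.97, -0.0], [0.0, 0.0, -1.0]]
[[  -0.3   -0.9   -0.3  642. ]
 [  -1.     0.2    0.1 -324.1]
 [  -0.     0.3   -0.9  226.4]
 [   0.     0.     0.     1. ]]
pliers 0.57 [172.3 276. ] [ 568.3 -195.3    0. ] [ 574.7 -206.4   19.4]
moving_handle 0.8 [130.4 318.4] [ 568.9 -194.7   58. ] [ 574.4 -204.3   70.5]
handle_grip 0.8 [313.6 284.5] [ 564.1 -299.3   58. ] [ 567.7 -300.5   65.9]
```

View pics/w2.png

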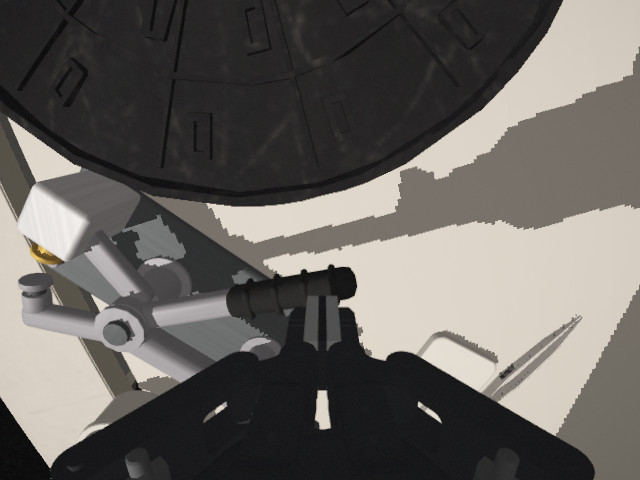

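The picture shows the handle still splayed at (315,285), with the fingertips at (322,297) and no force on them. That doesn't fit, so I'll check the depths at the fingertip.

Run:
```python
from h import *
np.set_printoptions(precision=1,suppress=True)
c=cam('wrist')
s=robot.read_state()
Tc=np.linalg.inv(c['wc'])
def proj(p): 
    q=Tc[:3,:3]@np.array(p)+Tc[:3,3]; return cv2.projectPoints(q.reshape(1,1,3),np.zeros(3),np.zeros(3),np.array(c['camera_matrix']),np.array(c['dist']))[0].ravel()
print('tcp px',proj(s['tool_pos']), s['tool_pos'])
for v in range(262,345,6):
    print(v,by_depth(c,[(290,v)])[0],by_depth(c,[(316,v)])[0],by_depth(c,[(335,v)])[0], by_depth(c,[(346,v)])[0])
print(robot.read_state()['q'])
```

```text
tcp px [322.9 279.4] [ 561.  -303.5   46.4]
262 [ 557.7 -279.2   -1.6] [ 553.8 -296.9   -0.2] [ 550.8 -309.6    0.4] [ 548.7 -316.8    0. ]
268 [ 554.  -278.3    0.1] [ 549.7 -295.8    0.5] [ 546.  -308.4   -0.6] [ 567.7 -317.8   53.7]
274 [ 549.7 -277.1    0.3] [ 570.1 -302.1   58. ] [ 569.4 -311.9   61.9] [ 568.1 -317.3   62. ]
280 [ 570.8 -288.5   59.3] [ 568.9 -301.9   62.5] [ 567.7 -311.4   65.2] [ 566.  -316.7   64.4]
286 [ 569.1 -288.3   62.9] [ 567.  -301.5   65.5] [ 565.  -310.7   66.3] [ 564.3 -316.1   67.5]
292 [ 567.1 -287.9   65.6] [ 564.3 -300.8   66.6] [ 561.6 -309.9   65.9] [ 560.4 -315.3   66.2]
298 [ 564.4 -287.3   66.7] [ 572.3 -303.2   88.6] [ 570.1 -311.2   88.3] [ 556.8 -314.5   65.7]
304 [ 560.7 -286.1   65.9] [ 571.8 -303.2   93. ] [ 570.7 -311.1   94.7] [ 516.8 -309.4   -0.3]
310 [ 528.7 -272.1   12.2] [ 572.9 -303.6  100. ] [ 570.9 -311.    99.8] [ 566.2 -314.9   93.7]
316 [ 571.5 -292.1   97.7] [ 573.  -303.7  104.9] [ 570.6 -310.8  104. ] [ 565.9 -314.5   97.9]
322 [ 571.3 -292.4  102.1] [ 573.3 -303.9  109.7] [ 570.6 -310.6  108.2] [ 565.6 -314.2  101.9]
328 [ 571.6 -292.9  107.1] [ 572.4 -303.7  112.5] [ 571.2 -310.6  113.2] [ 565.4 -313.9  105.9]
334 [ 570.6 -292.9  109.7] [ 572.3 -303.7  116.3] [ 570.8 -310.4  116.5] [ 565.9 -313.7  110.7]
340 [ 571.  -293.4  114.4] [ 572.9 -304.   120.9] [ 570.9 -310.3  120.3] [ 565.7 -313.4  114.1]
[-0.5  0.3  0.1  1.4  0.   2.9]
```

Finger and handle overlap in plan with no contact, and the finger depth ends at z≈88. The real fingertips seem to end about 40 mm above the reported TCP. I'll back out the way I came and go down a little at the clear spot to check.

Emit:
{"name": "step_arm", "arguments": {
  "series": [
    [[0.4, -0.05, 0], [0, 0, 0.4]],
    [[0.7, -0.1, 0], [0, 0, 0.8]],
    [[1.0, -0.15, 0], [0, 0, 1.2]],
    [[1.1, -0.15, -0.4], [0, 0, 1.2]],
    [[1.1, -0.15, -0.9], [0, 0, 1.2]],
    [[1.1, -0.15, -0.9], [0, 0, 1.2]],
    [[1.1, -0.15, -0.9], [0, 0, 1.2]]
  ]
}}

```text
time: 6.4
tool_pos: [592.9, -307.5, 17.9]
eef_rot: [-3.134, 0.199, 0.004]
contact_force: [-0.6, -0.0, 0.8]
gripper_width: -0.001
grip_force: 0.0
```

```bash
python3 look.py w3 | head -8
python3 - <<'E'
from h import *
np.set_printoptions(precision=1,suppress=True)
c=cam('wrist')
for v in range(250,345,6):
    print(v,by_depth(c,[(290,v)])[0],by_depth(c,[(316,v)])[0],by_depth(c,[(335,v)])[0])
E
```

```text
6.4 [ 592.9 -307.5   17.9] [-0.6 -0.   0.8] [[0.99, -0.13, -0.0], [-0.13, -0.99, 0.0], [-0.0, -0.0, -1.0]]
[[  -0.1   -0.9   -0.3  676.6]
 [  -1.     0.1    0.  -318. ]
 [  -0.     0.3   -0.9  196.8]
 [   0.     0.     0.     1. ]]
pliers 0.74 [157.4 318.4] [ 570.  -196.2    0. ] [ 578.1 -205.5   14.9]
moving_handle 0.88 [107.4 380.1] [ 569.2 -195.1   58. ] [ 577.6 -204.7   68.8]
jaw_pad 0.66 [  3.1 327.6] [ 604.2 -150.4   58. ] [ 604.7 -151.5   58.9]
250 [ 615.6 -293.5   25.5] [ 613.6 -307.    24.8] [ 612.3 -316.8   24.5]
256 [ 612.4 -293.1   25.8] [ 610.4 -306.5   25.1] [ 609.8 -316.5   26.6]
262 [ 610.8 -293.2   30.2] [ 609.2 -306.5   30.4] [ 608.4 -316.1   31.4]
268 [ 607.3 -292.6   29.8] [ 606.  -306.    30.6] [ 604.6 -315.8   30.3]
274 [ 604.3 -292.2   30.7] [ 588.6 -303.2   -1. ] [ 587.4 -314.8   -0.3]
280 [ 586.6 -286.7   -1. ] [ 585.  -302.7   -0.1] [ 583.5 -314.4   -0. ]
286 [ 583.  -286.2    0.1] [ 581.1 -302.2    0.2] [ 579.2 -313.9   -0.5]
292 [ 578.9 -285.5   -0. ] [ 576.6 -301.6   -0.5] [ 575.2 -313.4   -0.3]
298 [ 574.5 -284.8   -0.5] [ 605.7 -306.5   62.9] [ 603.9 -314.6   61.5]
304 [ 570.2 -284.1   -0.6] [ 605.6 -306.6   67.9] [ 604.7 -314.5   68. ]
310 [ 565.7 -283.4   -0.9] [ 606.  -306.7   73.7] [ 604.9 -314.3   73.4]
316 [ 603.  -295.4   70.9] [ 605.4 -306.7   77.3] [ 604.3 -314.1   76.9]
322 [ 603.1 -295.9   75.9] [ 606.2 -306.9   83. ] [ 604.4 -314.    81.4]
328 [ 602.7 -296.1   79.5] [ 606.1 -307.    86.9] [ 604.6 -313.8   86. ]
334 [ 603.2 -296.6   84.5] [ 605.8 -307.    90.3] [ 604.4 -313.7   89.5]
340 [ 603.7 -297.1   89.3] [ 604.7 -306.9   92.4] [ 604.8 -313.6   93.8]
```

View pics/w3.png

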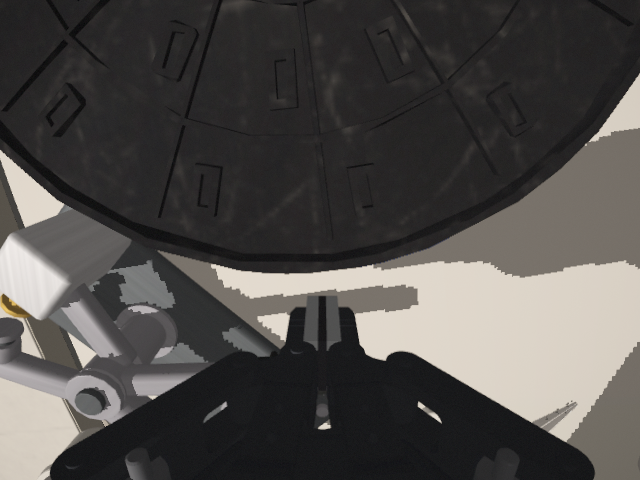

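The fingertips (322,297) end at z≈60 while the TCP reads z=18, so the tips are about 42 mm above the reported TCP. I'll check the clearance of the gripper's lower parts before working deeper.

Run:
```python
from h import *
np.set_printoptions(precision=1,suppress=True)
c=cam('wrist'); s=robot.read_state()
m=np.mgrid[40:600:1,296:480:1].reshape(2,-1).T
q=by_depth(c,m); zz=c['z_map'][m[:,1],m[:,0]]
# to tool frame
T=R.from_rotvec(s['eef_rot']).as_matrix(); t=(q-s['tool_pos'])@T
g=(zz>20)&(t[:,2]<-30)&(abs(t[:,0])<70)&(q[:,2]>45)&((q[:,0]>575)|(q[:,2]>80))
for a in range(-110,110,10):
    k=g&(t[:,1]>=a)&(t[:,1]<a+10)
    if k.sum()>5: print(a,k.sum(),'tool z max',np.percentile(t[k,2],99),'x',np.percentile(t[k,0],[2,98]))
```

```text
-110 1815 tool z max -30.289570159197208 x [-32.1  -0.6]
-100 434 tool z max -30.223593692609953 x [-31.5 -19.8]
-70 182 tool z max -119.79494626276032 x [10.8 13.1]
-60 2231 tool z max -109.58747975947254 x [10.8 14.2]
-50 4218 tool z max -98.32359088889709 x [-0.6 13. ]
-40 5255 tool z max -86.77059065021636 x [-9.2 12.8]
-30 3501 tool z max -81.91728718811855 x [-8.8 13.7]
-20 4627 tool z max -48.28889524406817 x [ 6.7 20.1]
-10 6293 tool z max -43.509198842086285 x [-7.3 19.3]
0 6401 tool z max -43.904247152944535 x [-7.2 19.4]
10 4297 tool z max -49.60773059489989 x [ 6.6 20.1]
20 3627 tool z max -82.33080569060556 x [-8.9 13.7]
30 5420 tool z max -87.30212469971204 x [-9.  12.8]
40 4003 tool z max -99.20495845784734 x [ 3.9 13.1]
50 2064 tool z max -110.54642878316298 x [10.9 14.2]
60 91 tool z max -120.90528392357069 x [10.9 12.7]
```

Emit:
{"name": "step_arm", "arguments": {
  "series": [
    [[0, 0.1, -0.2], [0, 0, 0]],
    [[0, 0.1, -0.33], [0, 0, 0]],
    [[-0.1, 0.1, -0.33], [0, 0, 0]],
    [[-0.2, 0.1, -0.33], [0, 0, 0]],
    [[-0.3, 0.1, -0.33], [0, 0, 0]],
    [[-0.4, 0.1, -0.33], [0, 0, 0]]
  ]
}}

```text
time: 7.5
tool_pos: [581.6, -305.1, 9.7]
eef_rot: [3.135, -0.198, 0.0]
contact_force: [0.3, -0.3, -0.2]
gripper_width: 0.005
grip_force: 0.0
```

Now follow the arc from here, reading the force (contact should come at about x 580).

Emit:
{"name": "step_arm", "arguments": {
  "series": [
    [[-0.1, 0, 0], [0, 0, 0]],
    [[-0.2, 0, 0], [0, 0, 0]],
    [[-0.3, 0, 0], [0, 0, -0.1]]
  ]
}}

```text
time: 7.75
tool_pos: [572.8, -305.1, 9.8]
eef_rot: [3.134, -0.214, 0.001]
contact_force: [0.8, 0.1, 0.0]
gripper_width: -0.002
grip_force: 0.5
```

```bash
cat > hd.py <<'E'
from h import *
np.set_printoptions(precision=1,suppress=True)
s=robot.read_state(); c=cam('wrist'); print(s['time'],s['tool_pos'],s['contact_force'])
p=np.array([569,-196.])
T=R.from_rotvec(s['eef_rot']).as_matrix()
m=np.mgrid[0:640,200:480].reshape(2,-1).T; q=by_depth(c,m); t=(q-s['tool_pos'])@T
ok=(c['z_map'][m[:,1],m[:,0]]>20)&(q[:,2]>60)&(q[:,2]<69)&((abs(t[:,1])>23))
d=q[:,:2]-p; r=np.hypot(*d.T); a=np.degrees(np.arctan2(d[:,1],d[:,0]))
for lo in range(30,130,10):
    k=ok&(r>lo)&(r<lo+10)&(a>-135)&(a<-80)
    if k.sum()>8: print(lo,k.sum(),a[k].mean().round(1),a[k].min().round(1),a[k].max().round(1))
f=(abs(t[:,1])<8)&(t[:,2]<-35)&(t[:,2]>-60)&(abs(t[:,0])<30)
print('tip toolz',np.percentile(t[f],[2,98],axis=0))
for n in ('handle_grip','lever_pad'):
    for x in robot.spot_point('wrist',n)[:1]: print(n,x['confidence'],on_plane(c,[x['xy']],58))
E
python3 hd.py
```

```text
7.75 [ 572.8 -305.1    9.8] [0.8 0.1 0. ]
30 574 -95.2 -108.8 -84.6
40 576 -95.4 -105.3 -87.7
50 353 -93.7 -100.9 -90.3
60 148 -91.4 -93.4 -90.1
70 31 -92.1 -93.7 -90.6
80 87 -92.6 -93.6 -91.9
tip toolz [[  6.9  -7.3 -59.7]
 [ 11.9   7.6 -40.1]]
```

Emit:
{"name": "step_arm", "arguments": {
  "series": [
    [[-0.1, 0, 0], [0, 0, -0.1]],
    [[-0.2, 0, 0], [0, 0, -0.2]]
  ]
}}

```text
time: 8.07
tool_pos: [567.1, -305.0, 9.6]
eef_rot: [-3.132, 0.248, -0.001]
contact_force: [0.6, 1.0, -0.1]
gripper_width: 0.003
grip_force: 0.6
```

```bash
python3 hd.py
python3 - <<'E'
from h import *
c=cam('wrist'); cv2.imwrite('pics/w4.png',c['img'])
E
```

```text
8.0667 [ 567.1 -305.     9.6] [ 0.6  1.  -0.1]
30 586 -98.2 -113.3 -87.7
40 590 -98.8 -109.8 -90.9
50 437 -97.6 -107.2 -93.2
60 213 -94.8 -97.7 -93.3
70 61 -95.1 -96.4 -93.4
80 105 -95.7 -96.9 -94.9
tip toolz [[  6.9  -7.2 -59.7]
 [ 11.7   7.7 -40.3]]
lever_pad 0.56 [[ 593. -233.   58.]]
```

View pics/w4.png

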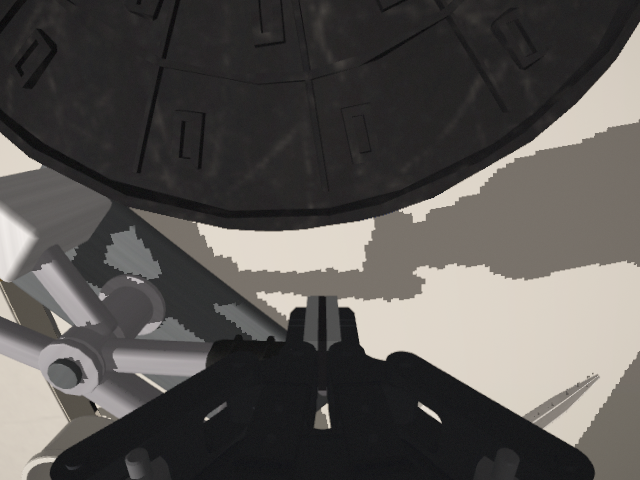

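Contact is made: the handle has turned about 3° (bar and grip seen at (160,355)→(240,350)) and the force is still small. I'll recompute the arc from this contact.

```bash
sed -i 's/r=107,off=19/r=108,off=11/; s/^for th.*/for th in [.774,.7,.65,.6,.55,.52,.5,.48,.46,.44,.42,.40,.38,.36,.34,.32,.3,.28,.26,.24,.22,.2]:/; s/np.degrees(ph-ph0)\/6/np.degrees(ph-ph0+.056)\/6/' path.py; python3 path.py
```

```text
8.2667 [ 566.86 -305.06    9.62] [-0.16 -0.03  0.47]
0.77 [ 567.12 -304.54] [0.01 0.02] 1.6565388965955817e-15
0.7 [ 559.1  -304.11] [-0.26  0.03] -0.7066479473280164
0.65 [ 553.71 -303.48] [-0.44  0.05] -1.1841127766037007
0.6 [ 548.36 -302.58] [-0.62  0.08] -1.6615776058793872
0.55 [ 543.06 -301.41] [-0.79  0.12] -2.1390424351550736
0.52 [ 539.9  -300.59] [-0.9   0.15] -2.4255213327204834
0.5 [ 537.82 -299.98] [-0.97  0.17] -2.616507264430758
0.48 [ 535.75 -299.34] [-1.04  0.19] -2.8074931961410328
0.46 [ 533.69 -298.65] [-1.11  0.21] -2.9984791278513074
0.44 [ 531.64 -297.93] [-1.17  0.24] -3.189465059561582
0.42 [ 529.61 -297.16] [-1.24  0.26] -3.3804509912718568
0.4 [ 527.59 -296.35] [-1.31  0.29] -3.5714369229821306
0.38 [ 525.6 -295.5] [-1.38  0.32] -3.7624228546924052
0.36 [ 523.61 -294.62] [-1.44  0.35] -3.95340878640268
0.34 [ 521.65 -293.69] [-1.51  0.38] -4.144394718112955
0.32 [ 519.71 -292.72] [-1.57  0.41] -4.33538064982323
0.3 [ 517.78 -291.72] [-1.64  0.44] -4.526366581533504
0.28 [ 515.88 -290.67] [-1.7   0.48] -4.717352513243778
0.26 [ 514.   -289.59] [-1.76  0.52] -4.908338444954052
0.24 [ 512.13 -288.47] [-1.82  0.55] -5.099324376664327
0.22 [ 510.3  -287.32] [-1.89  0.59] -5.290310308374601
0.2 [ 508.48 -286.13] [-1.95  0.63] -5.481296240084872
```

Emit:
{"name": "step_arm", "arguments": {
  "series": [
    [[-0.13, 0.02, 0], [0, 0, -0.35]],
    [[-0.26, 0.03, 0], [0, 0, -0.7]],
    [[-0.35, 0.04, 0], [0, 0, -0.95]],
    [[-0.44, 0.05, 0], [0, 0, -1.2]]
  ]
}}

```text
time: 8.6
tool_pos: [555.9, -304.6, 10.2]
eef_rot: [3.108, -0.445, 0.007]
contact_force: [6.2, -2.3, -4.0]
gripper_width: -0.0
grip_force: 4.4
```

```bash
python3 hd.py
```

```text
8.6 [ 555.9 -304.6   10.2] [ 6.2 -2.3 -4. ]
30 578 -104.1 -117.6 -93.1
40 580 -104.8 -115.5 -97.1
50 397 -103.1 -110.9 -99.0
60 185 -100.6 -103.0 -99.2
70 49 -101.2 -102.3 -99.9
80 95 -101.6 -103.0 -100.7
tip toolz [[  6.8  -7.6 -59.6]
 [ 11.7   7.7 -40.2]]
```

Emit:
{"name": "step_arm", "arguments": {
  "series": [
    [[-0.09, 0.015, 0], [0, 0, -0.25]],
    [[-0.18, 0.03, 0], [0, 0, -0.5]],
    [[-0.27, 0.05, 0], [0, 0, -0.7]],
    [[-0.35, 0.07, 0], [0, 0, -0.95]]
  ]
}}

```text
time: 9.08
tool_pos: [544.6, -302.2, 10.1]
eef_rot: [3.083, -0.599, 0.005]
contact_force: [4.2, -2.4, -0.4]
gripper_width: 0.003
grip_force: 1.7
```

Emit:
{"name": "step_arm", "arguments": {
  "series": [
    [[-0.07, 0.02, 0], [0, 0, -0.2]],
    [[-0.14, 0.04, 0], [0, 0, -0.4]]
  ]
}}

```text
time: 9.25
tool_pos: [539.8, -300.7, 9.9]
eef_rot: [3.07, -0.663, 0.003]
contact_force: [2.8, -0.3, 0.9]
gripper_width: -0.0
grip_force: 1.2
```

```bash
python3 hd.py
```

```text
9.25 [ 539.8 -300.7    9.9] [ 2.8 -0.3  0.9]
30 586 -113.2 -127.2 -103.2
40 582 -113.7 -124.9 -105.4
50 390 -112.1 -120.1 -107.8
60 177 -109.4 -112.0 -107.9
70 59 -110.0 -111.0 -108.6
80 91 -110.5 -111.7 -109.7
tip toolz [[  6.6  -7.7 -59.8]
 [ 11.7   7.7 -40.2]]
```

Emit:
{"name": "step_arm", "arguments": {
  "series": [
    [[-0.07, 0.02, 0], [0, 0, -0.2]]
  ]
}}

```text
time: 9.48
tool_pos: [537.1, -299.7, 9.5]
eef_rot: [3.064, -0.693, -0.0]
contact_force: [2.0, -1.4, -0.4]
gripper_width: -0.001
grip_force: 0.9
```

Emit:
{"name": "step_arm", "arguments": {
  "series": [
    [[-0.07, 0.022, 0], [0, 0, -0.2]],
    [[-0.07, 0.022, 0], [0, 0, -0.2]]
  ]
}}

```text
time: 9.65
tool_pos: [534.1, -298.7, 9.3]
eef_rot: [-3.056, 0.729, 0.002]
contact_force: [-0.9, 0.6, 0.3]
gripper_width: 0.003
grip_force: 0.0
```

```bash
python3 hd.py
```

```text
9.65 [ 534.1 -298.7    9.3] [-0.9  0.6  0.3]
30 586 -119.4 -133.5 -109.1
40 563 -119.3 -130.4 -112.0
50 299 -117.2 -123.5 -114.3
60 54 -115.0 -116.0 -113.7
tip toolz [[-28.4  -7.2 -59.6]
 [ 11.6   7.6 -40.1]]
```

Force gone and the handle jumped about 3° ahead of the tool: it snapped. I'll take the hand off along the outward normal, then up, and verify.

Emit:
{"name": "step_arm", "arguments": {
  "series": [
    [[0.3, -0.15, 0], [0, 0, 0]],
    [[0.7, -0.35, 0], [0, 0, 0]],
    [[1, -0.5, 0], [0, 0, 0]],
    [[1, -0.5, 1], [0, 0, 0]],
    [[0.9, -0.5, 2.2], [0, 0, 0]],
    [[0.7, -0.5, 3.4], [0, 0, 0]],
    [[0.5, -0.5, 4.5], [0, 0, 0]],
    [[0.2, -0.3, 5.5], [0, 0, 0.8]],
    [[-0.3, 0, 6.5], [0, 0, 1.6]],
    [[-0.8, 0.4, 7.4], [0, 0, 2.4]],
    [[-1.2, 0.8, 8], [0, 0, 3.2]],
    [[-1.6, 1.2, 8.2], [0, 0, 4]],
    [[-1.8, 1.4, 8.2], [0, 0, 4.4]],
    [[-1.8, 1.4, 8.2], [0, 0, 4.4]],
    [[-1.8, 1.4, 8.2], [0, 0, 4.4]]
  ]
}}

```text
time: 11.05
tool_pos: [480.9, -256.9, 255.8]
eef_rot: [3.141, -0.011, 0.001]
contact_force: [0.0, 0.5, 0.6]
gripper_width: 0.001
grip_force: 0.0
```

```bash
python3 look.py w5; python3 -c "
import cv2; i=cv2.imread('pics/w5.png')[0:300,140:460]; cv2.imwrite('pics/w5c.png',cv2.resize(i,None,fx=2,fy=2,interpolation=cv2.INTER_CUBIC))"
```

```text
11.05 [ 480.9 -256.9  255.8] [0.  0.5 0.6] [[1.0, -0.01, 0.0], [-0.01, -1.0, -0.0], [0.0, 0.0, -1.0]]
[[  -0.    -0.9   -0.3  564.8]
 [  -1.     0.     0.  -257.1]
 [  -0.     0.3   -0.9  435. ]
 [   0.     0.     0.     1. ]]
pliers 0.85 [268.7 118.5] [ 568.2 -194.7    0. ] [ 567.6 -204.8   70.3]
moving_handle 0.65 [451.8 233.3] [ 444.1 -402.4   58. ] [ 428.5 -421.3    9.2]
handle_grip 0.7 [348.1 166.3] [ 518.8 -284.2   58. ] [ 519.9 -283.6   66.5]
lever_pad 0.6 [314.7 241.7] [ 435.2 -248.    58. ] [ 414.9 -246.5   -1.2]
jaw_pad 0.5 [232.6  62.6] [ 621.1 -170.    58. ] [ 619.9 -171.8   66. ]
cup_near 0.64 [213.1 218.9] [ 447. -117.    0.] [ 447.8 -117.9    3. ]
slide_frame 0.59 [397.3 236.1] [ 422.2 -353.6    0. ] [ 424.3 -352.2    6.3]
```

View pics/w5c.png

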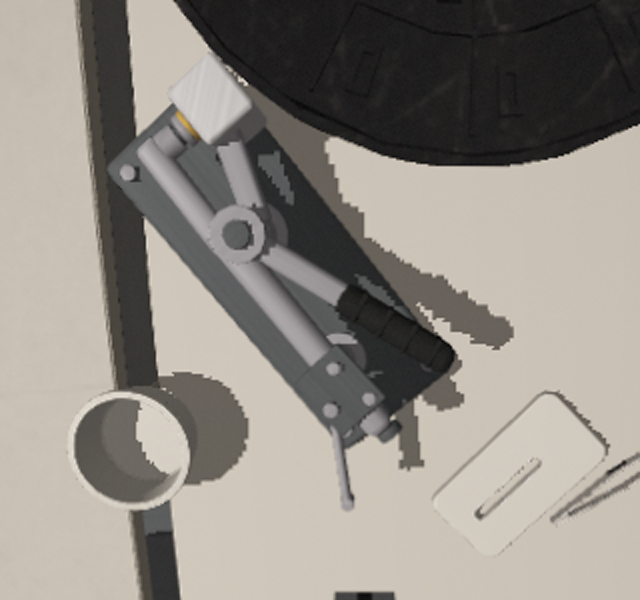

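The picture shows the pliers locked: the jaw sits on the plug at crop (180,130), the handle grip is at (395,330), and the lever runs from (337,430) to (347,503). Next I'll come down beside the lever, between it and the cup.

Emit:
{"name": "step_arm", "arguments": {
  "series": [
    [[-0.6, 0.6, 0], [0, 0, 0]],
    [[-1.2, 1.2, -0.5], [0, 0, 0]],
    [[-1.7, 1.8, -1.3], [0, 0, 0]],
    [[-1.8, 1.9, -2.5], [0, 0, 0]],
    [[-1.8, 1.9, -3.7], [0, 0, 0]],
    [[-1.8, 1.9, -4.9], [0, 0, 0]],
    [[-1.8, 1.9, -6], [0, 0, 0]],
    [[-1.8, 1.9, -7], [0, 0, 0]],
    [[-1.8, 1.9, -7.8], [0, 0, 0]],
    [[-1.8, 1.9, -8.2], [0, 0, 0]],
    [[-1.8, 1.9, -8.2], [0, 0, 0]],
    [[-1.8, 1.9, -8.2], [0, 0, 0]]
  ]
}}

```text
time: 12.55
tool_pos: [427.0, -200.0, 10.2]
eef_rot: [-3.142, 0.009, 0.0]
contact_force: [0.5, -1.3, 0.3]
gripper_width: 0.002
grip_force: 0.0
```

Run:
```python
from h import *
np.set_printoptions(precision=1,suppress=True)
s=robot.read_state(); c=cam('wrist'); cv2.imwrite('pics/w6.png',c['img']); print(s['time'],s['tool_pos'],s['contact_force'])
for n in ('handle_grip','lever_pad','release_lever'):
    for x in robot.spot_point('wrist',n)[:1]: print(n,x['confidence'],x['xy'],on_plane(c,[x['xy']],58))
```

```text
12.55 [ 427.  -200.    10.2] [ 0.5 -1.3  0.3]
handle_grip 0.69 [552.8, 112.0] [[ 514.9 -283.7   58. ]]
lever_pad 0.87 [430.8, 311.9] [[ 433.9 -245.9   58. ]]
```

View pics/w6.png

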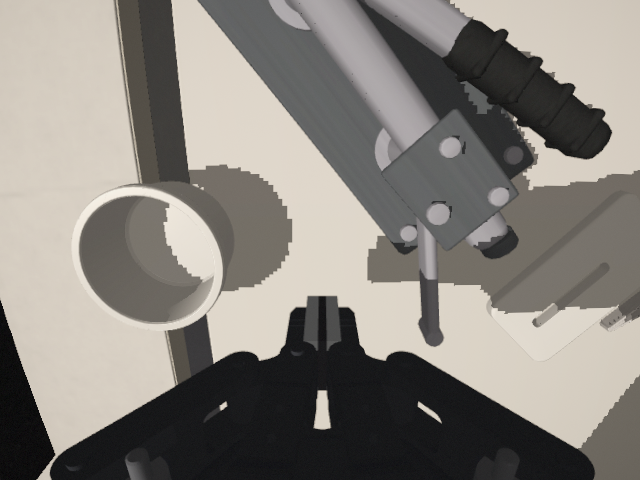

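The picture shows the shut fingers at (322,297) between the cup and the lever, whose pad is at (431,312), or world (434,-246). I'll approach sideways.

Emit:
{"name": "step_arm", "arguments": {
  "series": [
    [[0, -0.4, 0], [0, 0, 0]],
    [[0, -0.8, 0], [0, 0, 0]],
    [[0, -0.95, 0], [0, 0, 0]],
    [[0, -1.05, 0], [0, 0, 0]],
    [[0, -1.15, 0], [0, 0, 0]]
  ]
}}

```text
time: 13.17
tool_pos: [426.8, -234.8, 9.5]
eef_rot: [-3.141, 0.01, 0.0]
contact_force: [0.2, 3.0, 0.4]
gripper_width: -0.0
grip_force: 1.3
```

Emit:
{"name": "step_arm", "arguments": {
  "series": [
    [[0, -0.07, 0], [0, 0, 0]],
    [[0, -0.14, 0], [0, 0, 0]]
  ]
}}

```text
time: 13.33
tool_pos: [426.8, -238.6, 9.5]
eef_rot: [-3.141, 0.009, 0.0]
contact_force: [-0.3, 2.5, 0.3]
gripper_width: -0.003
grip_force: 1.5
```

Contact with the lever. I'll keep pushing in small steps.

Emit:
{"name": "step_arm", "arguments": {
  "series": [
    [[0, -0.07, 0], [0, 0, 0]],
    [[0, -0.14, 0], [0, 0, 0]]
  ]
}}

```text
time: 13.5
tool_pos: [426.8, -242.8, 9.5]
eef_rot: [-3.141, 0.008, 0.0]
contact_force: [0.2, 2.9, 0.0]
gripper_width: 0.003
grip_force: 1.4
```

Emit:
{"name": "step_arm", "arguments": {
  "series": [
    [[0, -0.07, 0], [0, 0, 0]],
    [[0, -0.14, 0], [0, 0, 0]]
  ]
}}

```text
time: 13.67
tool_pos: [426.9, -247.1, 9.6]
eef_rot: [-3.141, 0.008, 0.0]
contact_force: [0.7, 2.7, -0.2]
gripper_width: -0.002
grip_force: 1.2
```

```bash
cat > lv.py <<'E'
from h import *
np.set_printoptions(precision=1,suppress=True)
s=robot.read_state(); c=cam('wrist'); print(s['time'],s['tool_pos'],s['contact_force'])
for n in ('handle_grip','lever_pad'):
    for x in robot.spot_point('wrist',n)[:1]: print(n,x['confidence'],x['xy'],on_plane(c,[x['xy']],58))
E
python3 lv.py
```

```text
13.6667 [ 426.9 -247.1    9.6] [ 0.7  2.7 -0.2]
handle_grip 0.57 [441.3, 85.0] [[ 522.8 -288.5   58. ]]
lever_pad 0.62 [357.0, 302.3] [[ 439.1 -261.3   58. ]]
```

Emit:
{"name": "step_arm", "arguments": {
  "series": [
    [[0, -0.07, 0], [0, 0, 0]],
    [[0, -0.1, 0], [0, 0, 0]]
  ]
}}

```text
time: 13.98
tool_pos: [426.9, -250.2, 9.6]
eef_rot: [-3.142, 0.009, -0.0]
contact_force: [0.2, 3.5, -0.2]
gripper_width: 0.002
grip_force: 1.5
```

```bash
python3 lv.py
```

```text
13.9833 [ 426.9 -250.2    9.6] [ 0.2  3.5 -0.2]
lever_pad 0.8 [352.9, 301.4] [[ 439.5 -262.6   58. ]]
```

Run:
```python
from h import *
np.set_printoptions(precision=1,suppress=True)
for n in ('top','scene'):
  c=cam(n)
  for t in ('handle_grip','jaw_pad'):
    for x in robot.spot_point(n,t)[:1]: print(n,t,x['confidence'],x['xy'],on_plane(c,[x['xy']],58))
c=cam('wrist')
q=by_depth(c,[(u,v) for v in (20,60,85,110) for u in (400,440,480)]); print(q)
```

```text
top handle_grip 0.54 [387.1, 234.2] [[ 559.5 -297.7   58. ]]
scene handle_grip 0.6 [401.3, 295.2] [[ 312.9 -432.8   58. ]]
scene jaw_pad 0.19 [250.4, 237.9] [[531.9 137.1  58. ]]
[[ 557.3 -287.5    0.5]
 [ 558.  -307.1   -0.7]
 [ 558.  -325.9    1.5]
 [ 539.6 -288.5   -0.5]
 [ 539.9 -308.4   -0.8]
 [ 540.3 -328.5   -0.6]
 [ 528.  -289.1   -0.7]
 [ 528.2 -309.1   -0.2]
 [ 528.5 -329.3    0.5]
 [ 515.7 -287.2   11.5]
 [ 516.2 -310.2   -0.6]
 [ 516.5 -331.    -0.3]]
```

The handle is open again (top camera puts it at (559,-298)), so the pliers were freed by the lever. Now I'll retreat from the lever and look.

Emit:
{"name": "step_arm", "arguments": {
  "series": [
    [[0, 0.4, 0], [0, 0, 0]],
    [[0, 0.9, 0], [0, 0, 0]],
    [[0, 1.5, 0], [0, 0, 0]],
    [[0, 1.7, 0.7], [0, 0, 0]],
    [[0, 1.7, 1.8], [0, 0, 0]],
    [[0, 1.7, 3], [0, 0, 0]],
    [[0, 1.2, 4.2], [0, 0, 0]],
    [[0.4, 0.6, 5.4], [0, 0, 0]],
    [[1, 0.3, 6.6], [0, 0, 0]],
    [[1.6, 0, 7.6], [0, 0, 0]],
    [[1.8, -0.2, 8.2], [0, 0, 0]],
    [[1.8, -0.2, 8.2], [0, 0, 0]],
    [[1.8, -0.2, 8.2], [0, 0, 0]]
  ]
}}

```text
time: 15.57
tool_pos: [481.4, -256.2, 256.0]
eef_rot: [3.14, -0.009, 0.001]
contact_force: [0.4, 0.5, 0.0]
gripper_width: 0.005
grip_force: 0.0
```

```bash
python3 look.py w7; python3 -c "
import cv2; i=cv2.imread('pics/w7.png')[0:300,140:460]; cv2.imwrite('pics/w7c.png',cv2.resize(i,None,fx=2,fy=2,interpolation=cv2.INTER_CUBIC))"
```

```text
15.5667 [ 481.4 -256.2  256. ] [0.4 0.5 0. ] [[1.0, -0.01, 0.0], [-0.01, -1.0, -0.0], [0.0, 0.0, -1.0]]
[[  -0.    -0.9   -0.3  565.2]
 [  -1.     0.     0.  -256.1]
 [   0.     0.3   -0.9  435.3]
 [   0.     0.     0.     1. ]]
pliers 0.67 [271.7 122.6] [ 564.  -197.4    0. ] [ 564.2 -206.9   70.5]
moving_handle 0.36 [399.6 237.2] [ 440.5 -342.9   58. ] [ 421.  -356.5   -0.7]
handle_grip 0.89 [362.1 122. ] [ 564.2 -297.2   58. ] [ 564.2 -296.3   66.4]
lever_pad 0.61 [314.8 240.2] [ 437.5 -247.6   58. ] [ 417.1 -246.2   -2.3]
jaw_pad 0.71 [233.8  63.1] [ 621.2 -170.4   58. ] [ 619.8 -172.5   67.2]
plug_face 0.43 [235.1  61.1] [ 623.  -171.8   58. ] [ 621.4 -174.    68.1]
cup_near 0.97 [213.9 215.8] [ 451.5 -117.9    0. ] [ 452.  -118.5    1.9]
slide_frame 0.89 [398.5 239.4] [ 418.3 -355.     0. ] [ 418.  -355.2   -0.7]
```

View pics/w7c.png

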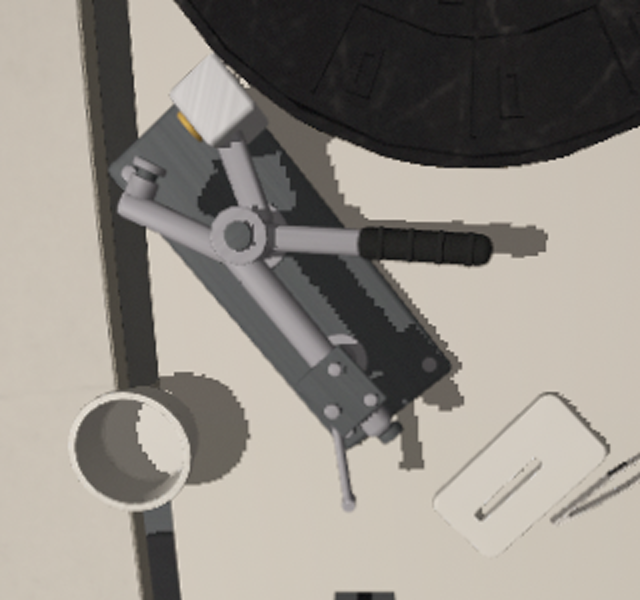

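The picture shows the jaw open at crop (140,180), the plug seated flush on its holder at (188,125), and the lever back at rest with its tip at (347,503). The cup and slide frame are unmoved, so I'm handing in.

```bash
python3 -c "
from station import robot
print(robot.job_done())"
```

```text
the job is handed in; nothing more can be done
None
```

Job handed in: the last wrist picture shows the plug seated in its holder, the pliers freed by the lever with the jaw open, the lever back at rest, and the nearby cup and slide frame in place; no verdict was returned.

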